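Point out the bolt that lacks its nut

TASK

Four bolts stand on the bench ready for fitting and one has no nut on it: point it out, with the fingertips a few centimetres above the tip of its shank, for two seconds, without pointing at or dipping low over any of the other bolts. Then point in the same way, from a few centimetres above the rim, at the middle of the tray of nuts where a nut can be had, for two seconds, and finish still pointing there. Touch nothing at any time: the bolts, the tray and everything else stay just as they stand.

Things in the scene. Friction and masses are not known exactly. Their poses are not given: they have to be found in the camera images.
- bare_bolt_top (a point): The bolt without a nut: plain steel hex bolt standing upright on its head, threads up, shank bare down to the head; 22 mm across the head, shank 12 mm thick, 46 mm tall (the shortest of the four), loose, easily toppled. This point is the tip of its shank, 46 mm above the bench; z is up. Pointing at it: fingertips 10 to 50 mm above this point, centred over it within 20 mm. Bolts are 75 mm or more apart.
- nutted_bolt_a_top (a point): Plain steel hex bolt standing upright on its head, threads up, with a nut on its shank just above the head: 25 mm across head and nut, 60 mm tall, loose, easily knocked over. This point is the tip of its shank, 60 mm above the bench; z is up. Pass over it only with the fingertips more than 80 mm above this point.
- nutted_bolt_b_top (a point): Plain steel hex bolt standing upright on its head, threads up, with a nut on its shank just above the head: 25 mm across head and nut, 60 mm tall, loose, easily knocked over. This point is the tip of its shank, 60 mm above the bench; z is up. Pass over it only with the fingertips more than 80 mm above this point.
- nutted_bolt_c_top (a point): Plain steel hex bolt standing upright on its head, threads up, with a nut on its shank just above the head: 25 mm across head and nut, 60 mm tall, loose, easily knocked over. This point is the tip of its shank, 60 mm above the bench; z is up. Pass over it only with the fingertips more than 80 mm above this point.
- nut_tray_mouth (a point): Open tray of loose nuts, left or right of the bolts: pale pressed metal with rounded corners, 91 mm (its x) by 126 mm (its y) by 30 mm high, loose. This point is the centre of its mouth, level with the rim, 30 mm above the bench; z is up. Pointing at it: fingertips 10 to 50 mm above this point, centred over it within 30 mm. Nothing near the bolts or tray is higher than 60 mm.
Things that resemble listed ones, but are neither listed nor needed, are in the scene too. Of the things that look like the part that bears nut_tray_mouth, the middle-sized one is meant.

How it is judged:
By the outcome, as a careful person would: the job done as asked, in the order asked, and still so for the second after the job is handed in, with the robot touching nothing.
It also fails if it takes over 40 s, if anything falls off the work surface, if the arm or the gripper's body presses on something with over 40 N, if the wrist force passes 120 N, or if a joint passes its speed limit or range.

ROBOT

A 6-joint arm with a two-finger parallel gripper is mounted at the origin on a cart in front of the work surface, level with it; the furniture and walls round the work are solid. World frame = base frame: x ahead of the robot, y to its left, z up, the work surface at z = 0. Lengths are in m, angles in rad, forces in N, time in s.
With the tool pointing down it reaches from about 0.275 to 0.825 m from the base axis. Payload 5.2 kg.
Tool frame: the origin (TCP) lies midway between the tips of the shut fingers; the grasp point (between the pads) lies 19 mm behind it (grip_point_offset is the z of the grasp point in the tool frame, in m); z points along the fingers, y is the line along which they close (so a half turn about z gives the same grasp; the last joint's range is limited). The gripper opens to 93 mm and grips with 3 to 60 N. Pads are 15 mm wide; open, the fingers measure 128 mm over their backs; the gripper's body (75 mm by 188 mm) begins 65 mm behind the grasp point.
Start: joints at [-1.464, 0.259, 1.535, -0, 1.348, -0.203], TCP at [0.168, -0.524, 0.185] pointing down, gripper open.
Joint ranges: [-3.14, 3.14], [-0.91, 2.08], [0.19, 2.58], [-1.22, 4.36], [0.22, 2.71], [-3.12, 3.12]. Speed limits (rad/s): [2.57, 2.57, 3.14, 3.14, 3.14, 3.14].

INTERFACE

Orientations are given as a unit quaternion [w, x, y, z].
In Python, from station import observe, grab_frame, camera_info, finish_job, find_in, trace, grip_point_offset gives the robot as it stands.
- The arm moves only by the tool arm_command, never from a script. Its argument "moves" is a list of rows, each an object with "turn": the turn, a rotation vector about the world's x, y, z as a fraction of full scale, a list of three; "offset": the shift along the world's x, y, z as a fraction of full scale, a list of three; "grip": the gripper's target within -1 to 1 (shut at 1, half-way at 0, fully open at -1). A call has 1 to 8 rows; each row is the pose to reach, as a shift and turn from the pose commanded when the call began, turning the shorter way round; what a row does not reach only later rows make up. Full scale, the value 1, is 0.1 m for a shift and 180 degrees for a turn. A row lasts 1/12 s, in which the tool goes at most 41.7 mm and 7.16 degrees, less where a joint would pass 70% of its speed; a pose out of reach is approached as far as the arm can. A call with a number of a shift or a turn outside -1 to 1 is refused whole. A call with a gripper value outside its range is refused whole. The fingers move at their own pace and stop on an object; "squeeze" is the grip in N (left out, the last holds). Time passes only in rows, so rows that repeat a pose let the fingers close. It gives the time, the measured TCP pose, the force, the opening and the grip force at its end, in the units of the state.
- observe(): the state, without advancing time (a new reading comes with each control period).
- grab_frame(name): name is "scene" or "top"; returns (picture, depth): 400x640x3 uint8, red, green, blue; 400x640 float32, m along the optical axis (not along the pixel's ray), 0 where there is no reading.
- camera_info(name): a dict with "K" (3x3 intrinsics, pixels), "R" (3x3) and "t" (3): a world point X has camera coordinates R X + t. Camera axes: x right, y down, z forward; pixel columns grow to the right and rows downward; lengths in m; the calibration is good to about 2 mm. A picture is of the moment at which its call begins. camera_info takes no time and is no camera call.
- finish_job(): hands the job in; it is judged then, once.
Trained networks look in the newest picture that a camera, given by its name, has taken for a name from the list of things; names that differ only in an ending like _2 or _b are one class to them, and where a whole thing is asked for, a point or a joint stands for the part that bears it (a point fixed in the world has none). Each returns a list of dicts, best first, with "conf" (0 to 1); they miss things now and then, are a little off and sometimes report something else, mostly with a low value. They report only what shows in the picture. A call takes as long as a camera call. They do not tell look-alikes from the thing itself.
- find_in(target, camera): "point" ([column, row] in pixels, amid what is visible of it).
- trace(target, camera): "region" (400x640 bool, what is visible of it) and "point" ([column, row] in pixels, amid what is visible of it).
The state is a dict: "time": time; "q": joint angles; "joint_velocities": joint speeds; "joint_efforts": joint torques, N m; "position": TCP position; "ee_rot": TCP orientation; "force": force on the tool from outside, world axes, zero at the start; "wrist_torque": the same for the moment, N m; "width": finger opening in m; "gripper_force": force on a finger pad.
Only numpy, scipy, OpenCV 4.12 (cv2) and the standard library are available. Lean on these libraries where they do the work, as an engineer would, in place of code of your own. Each camera call takes 0.05 s, during which the arm holds its last target. There are 200 camera calls.

## Working session

There is one attempt and no reset: what is moved stays moved. The work goes in short steps, Python scripts to look and compute and a tool call to move; the robot and the scene stay as the last step left them, time stands still between calls to the robot, and variables do not carry over. Pictures are saved under pics/ and viewed, at most 10 in all, crops included, and the job is handed in when it is done.

Besides the shell and the picture viewer there is one more tool, called after "Request:" as a command line: name --argument value ..., lists and objects as JSON in quotes. arm_command: Moves the arm, as the interface text tells. Its arguments: {"type":"object","properties":{"moves":{"type":"array"},"squeeze":{"type":"number"}},"required":["moves"]}

```bash
mkdir -p pics; cat > h.py <<'E'
import numpy as np, cv2
from station import *
def world(cam,uv,d):
    c=camera_info(cam);K,R,t=map(np.array,(c["K"],c["R"],c["t"]))
    return R.T@(np.linalg.inv(K)@np.array([uv[0],uv[1],1.])*d-t)
def at_z(cam,uv,z):
    c=camera_info(cam);K,R,t=map(np.array,(c["K"],c["R"],c["t"]))
    r=R.T@(np.linalg.inv(K)@np.array([uv[0],uv[1],1.]));o=-R.T@t
    return o+r*(z-o[2])/r[2]
E
python3 - <<'E'
from h import *
for c in("top","scene"):
    p,d=grab_frame(c);cv2.imwrite(f"pics/{c}0.png",p[...,::-1]);np.savez(f"{c}0.npz",p=p,d=d)
    for n in("bare_bolt_top","nutted_bolt_a_top","nut_tray_mouth"):
        for f in trace(n,c):
            m=f["region"]&(d>0);ys,xs=np.nonzero(m)
            if not len(xs):print(c,n,"empty");continue
            W=np.array([world(c,(x,y),d[y,x]) for x,y in zip(xs,ys)])
            print(c,n,round(f["conf"],2),np.round(f["point"]),len(xs),W.min(0).round(3),W.max(0).round(3))
    i=camera_info(c);print(c,(-np.array(i["R"]).T@np.array(i["t"])).round(3))
print(observe()["position"],observe()["time"])
E
```

```text
top bare_bolt_top 0.59 [339. 195.] 45 [ 0.585 -0.108 -0.001] [ 0.604 -0.092  0.052]
top bare_bolt_top 0.47 [304. 234.] 76 [ 0.469 -0.021 -0.004] [0.491 0.003 0.064]
top nutted_bolt_a_top 0.4 [364. 225.] 74 [ 0.484 -0.179 -0.006] [ 0.508 -0.156  0.065]
top nut_tray_mouth 0.92 [234. 138.] 766 [ 0.69   0.132 -0.007] [0.787 0.221 0.028]Traceback (most recent call last):
  File "<stdin>", line 8, in <module>
  File "h.py", line 4, in world
    c=camera_info(cam);K,R,t=map(np.array,(c["K"],c["R"],c["t"]))
ValueError: time passes only in moves, steps and waits
```

```bash
cat > h.py <<'E'
import numpy as np, cv2
from station import *
C={}
def ci(cam):
    if cam not in C:
        c=camera_info(cam);C[cam]=tuple(np.array(c[k],float) for k in("K","R","t"))
    return C[cam]
def world(cam,uv,d):
    K,R,t=ci(cam)
    return R.T@(np.linalg.inv(K)@np.array([uv[0],uv[1],1.])*d-t)
def at_z(cam,uv,z):
    K,R,t=ci(cam)
    r=R.T@(np.linalg.inv(K)@np.array([uv[0],uv[1],1.]));o=-R.T@t
    return o+r*(z-o[2])/r[2]
E
cat > look.py <<'E'
from h import *
for c in("top","scene"):
    ci(c);p,d=grab_frame(c);cv2.imwrite(f"pics/{c}0.png",p[...,::-1]);np.savez(f"{c}0.npz",p=p,d=d)
    for n in("bare_bolt_top","nutted_bolt_a_top","nut_tray_mouth"):
        for f in trace(n,c):
            m=f["region"]&(d>0);ys,xs=np.nonzero(m)
            if not len(xs):print(c,n,"empty");continue
            W=np.array([world(c,(x,y),d[y,x]) for x,y in zip(xs,ys)])
            print(c,n,round(f["conf"],2),np.round(f["point"]),len(xs),W.min(0).round(3),W.max(0).round(3))
    K,R,t=ci(c);print(c,(-R.T@t).round(3))
o=observe();print(o["position"],o["time"])
E
python3 look.py
```

```text
top nut_tray_mouth 0.84 [235. 138.] 762 [ 0.693  0.135 -0.005] [0.789 0.224 0.027]
top nut_tray_mouth 0.68 [192. 183.] 1690 [ 0.56   0.232 -0.006] [0.669 0.37  0.036]
top nut_tray_mouth 0.65 [242. 255.] 3223 [ 0.346  0.083 -0.006] [0.527 0.236 0.049]
top [ 0.531 -0.023  1.272]
scene nutted_bolt_a_top 0.69 [386. 194.] 176 [ 0.487 -0.241 -0.001] [ 0.542 -0.153  0.063]
scene nut_tray_mouth 0.97 [201. 292.] 3186 [ 0.558  0.211 -0.002] [0.694 0.371 0.036]
scene nut_tray_mouth 0.97 [328. 285.] 5519 [ 0.344  0.047 -0.002] [0.545 0.23  0.045]
scene nut_tray_mouth 0.59 [203. 236.] 880 [0.69  0.136 0.   ] [0.787 0.226 0.026]
scene [0.099 0.704 0.665]
[ 0.16769499 -0.52380893  0.18528083] 0.6
```

View pics/top0.png

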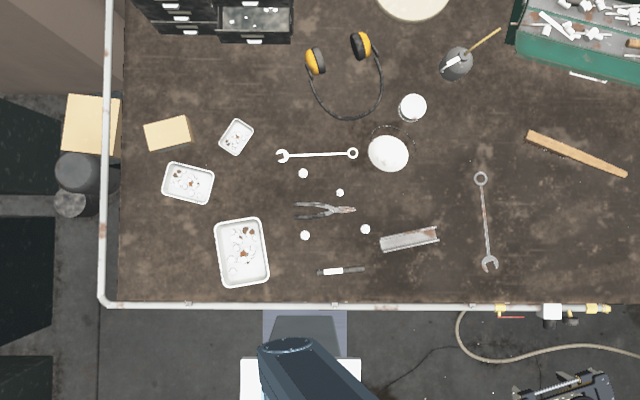

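View pics/scene0.png

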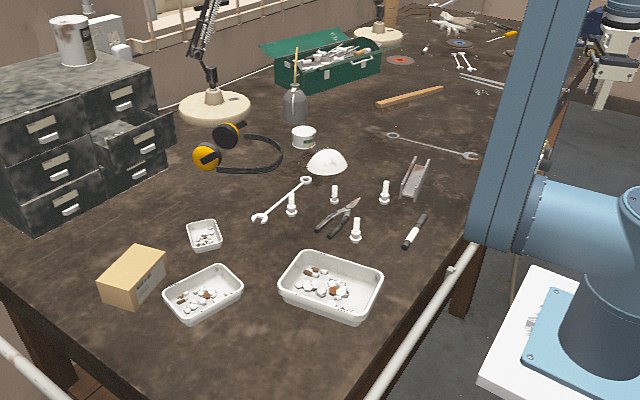

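The top view shows four bolts at (303,173), (340,192), (305,235) and (365,229). The three trays are small (236,137), middle (188,183) and large (242,253). In the scene view the bolts are at (291,204), (335,194), (356,230) and (385,192), and the trays at (204,236), (203,292) and (330,286). Next I'll measure them and confirm the choice in one enlarged crop.

```bash
cat > m.py <<'E'
from h import *
T=np.load("top0.npz");S=np.load("scene0.npz")
def cloud(c,D):
    K,R,t=ci(c);d=D["d"];v,u=np.mgrid[:400,:640]
    P=np.linalg.inv(K)@np.stack([u.ravel(),v.ravel(),np.ones(u.size)])*d.ravel()
    W=(R.T@(P-t[:,None])).T; return W.reshape(400,640,3),d>0
for c,D in(("top",T),("scene",S)):
    W,ok=cloud(c,D);w=W[...,2]
    for z0 in (.02,.035):
        m=(ok&(w>z0)&(w<.075)&(W[...,0]>.3)&(W[...,0]<.85)&(abs(W[...,1])<.45)).astype(np.uint8)
        n,l,s,ce=cv2.connectedComponentsWithStats(m)
        for i in range(1,n):
            if s[i,4]>=8:
                q=W[l==i];top=q[q[:,2]>q[:,2].max()-.012]
                r=cv2.minAreaRect(q[:,:2].astype(np.float32))
                print(c,z0,ce[i].round(),s[i,4],"topxy",top.mean(0).round(3),"zmax",q[:,2].max().round(3),"rect",np.round(r[0],3),np.round(r[1],3),round(r[2]))
a=cv2.resize(S["p"][160:255,265:415],(750,475),interpolation=cv2.INTER_CUBIC)
cv2.imwrite("pics/crop.png",a[...,::-1])
E
python3 m.py
```

```text
top 0.02 [346. 110.] 240 topxy [ 0.816 -0.106  0.034] zmax 0.042 rect [ 0.818 -0.119] [0.063 0.175] 0
top 0.02 [413. 107.] 530 topxy [ 0.819 -0.29   0.041] zmax 0.049 rect [ 0.818 -0.29 ] [0.062 0.067] 0
top 0.02 [169. 134.] 1347 topxy [0.74  0.349 0.056] zmax 0.062 rect [0.74 0.35] [0.073 0.112] 15
top 0.02 [246. 125.] 18 topxy [0.771 0.151 0.022] zmax 0.026 rect [0.771 0.151] [0.046 0.003] 57
top 0.02 [389. 153.] 727 topxy [ 0.701 -0.23   0.043] zmax 0.051 rect [ 0.7   -0.229] [0.086 0.076] 88
top 0.02 [236. 153.] 15 topxy [0.695 0.176 0.022] zmax 0.024 rect [0.696 0.175] [0.011 0.029] 22
top 0.02 [186. 183.] 364 topxy [0.614 0.302 0.03 ] zmax 0.036 rect [0.614 0.3  ] [0.127 0.091] 77
top 0.02 [303. 173.] 45 topxy [ 0.645 -0.001  0.059] zmax 0.063 rect [ 0.645 -0.001] [0.019 0.016] 1
top 0.02 [340. 192.] 19 topxy [ 0.594 -0.099  0.046] zmax 0.051 rect [ 0.593 -0.099] [0.009 0.01 ] 46
top 0.02 [239. 254.] 803 topxy [0.436 0.158 0.041] zmax 0.049 rect [0.435 0.155] [0.171 0.125] 10
top 0.02 [248. 232.] 71 topxy [0.488 0.142 0.024] zmax 0.032 rect [0.489 0.141] [0.026 0.024] 38
top 0.
[... 4484 characters left out ...]
.] 62 topxy [ 0.827 -0.047  0.038] zmax 0.042 rect [ 0.826 -0.046] [0.059 0.014] 42
scene 0.035 [385. 186.] 57 topxy [ 0.498 -0.164  0.058] zmax 0.063 rect [ 0.499 -0.165] [0.011 0.013] 71
scene 0.035 [334. 188.] 35 topxy [ 0.594 -0.096  0.045] zmax 0.05 rect [ 0.595 -0.098] [0.016 0.01 ] 76
scene 0.035 [291. 198.] 69 topxy [0.645 0.003 0.059] zmax 0.064 rect [0.646 0.003] [0.013 0.012] 15
scene 0.035 [356. 223.] 73 topxy [ 0.48  -0.004  0.059] zmax 0.063 rect [ 0.48  -0.004] [0.012 0.013] 30
scene 0.035 [131. 271.] 2287 topxy [0.736 0.356 0.056] zmax 0.06 rect [0.741 0.351] [0.074 0.114] 15
scene 0.035 [330. 283.] 1201 topxy [0.434 0.162 0.04 ] zmax 0.045 rect [0.436 0.157] [0.172 0.126] 11
```

View pics/crop.png

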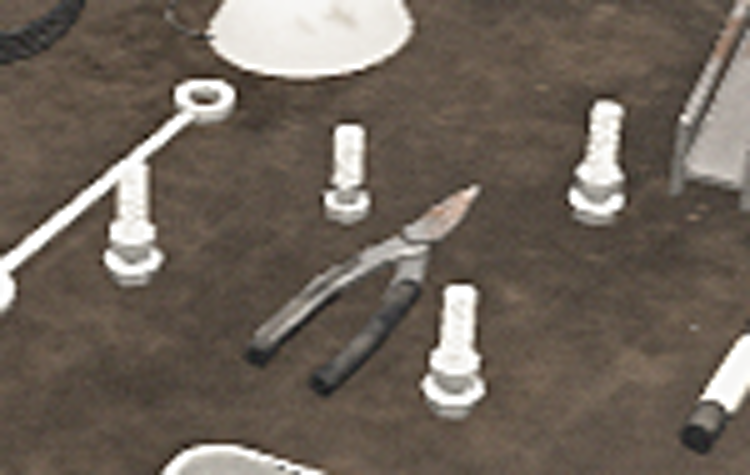

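The crop settles both choices:
- **Bolt:** of the four, only the one at scene (335,194) / top (340,192) shows a plain shank straight down to its head, and it is the shortest at about 46 mm. The others at (291,204), (356,230) and (385,192) have a nut above the head. It stands at (0.594, -0.098).
- **Tray:** the one at top (188,183) measures 127×91 mm, which makes it the middle-sized one. Its centre is (0.614, 0.301).

Before moving, I'll check heights along the path.

```bash
sed -i '/^for c,D/,$d' m.py; cat > chk.py <<'E'
from m import *
for c,D in(("top",T),("scene",S)):
    W,ok=cloud(c,D);W=W[ok]
    for x0 in np.arange(.1,.8,.1):
        r=[]
        for y0 in np.arange(-.7,.5,.1):
            q=W[(W[:,0]>=x0)&(W[:,0]<x0+.1)&(W[:,1]>=y0)&(W[:,1]<y0+.1)]
            r.append(q[:,2].max().round(2) if len(q) else None)
        print(c,round(x0,1),*r)
E
python3 chk.py
```

```text
top 0.1 0.35 0.39 0.39 -0.85 -0.85 0.01 -0.0 0.39 0.01 -0.84 -0.85 -0.84
top 0.2 0.35 0.41 -0.03 -0.04 -0.04 0.57 0.57 0.53 -0.04 -0.04 -0.03 -0.04
top 0.3 0.01 0.01 0.01 0.01 0.01 0.02 0.02 0.05 0.05 0.05 0.01 0.01
top 0.4 0.01 0.01 0.01 0.05 0.05 0.07 0.06 0.05 0.05 0.05 0.01 0.01
top 0.5 0.01 0.01 0.01 0.05 0.01 0.06 0.05 0.02 0.05 0.04 0.03 0.01
top 0.6 0.04 0.01 0.02 0.01 0.05 0.04 0.06 0.06 0.02 0.04 0.06 0.01
top 0.7 0.05 0.04 0.01 0.05 0.05 0.04 0.04 0.01 0.03 0.06 0.06 0.06
scene 0.1 None 0.43 0.45 None None 0.0 0.53 0.53 0.01 None None None
scene 0.2 0.35 0.44 0.44 -0.85 -0.04 -0.04 -0.03 0.53 -0.04 -0.04 None None
scene 0.3 0.0 0.01 0.01 0.0 0.01 0.02 0.02 0.04 0.04 0.04 0.01 None
scene 0.4 0.01 0.01 0.01 0.05 0.05 0.06 0.06 0.06 0.04 0.04 0.01 0.0
scene 0.5 0.01 0.01 0.01 0.05 0.01 0.06 0.05 0.01 0.04 0.05 0.03 0.01
scene 0.6 0.04 0.01 0.01 0.01 0.05 0.04 0.06 0.06 0.02 0.04 0.06 0.01
scene 0.7 0.04 0.04 0.01 0.04 0.05 0.04 0.04 0.01 0.03 0.06 0.06 0.06
```

Request:
arm_command --moves '[{"turn": [0, 0, 0], "offset": [0, 0, 0.15], "grip": 1}, {"turn": [0, 0, 0], "offset": [0, 0, 0.3], "grip": 1}, {"turn": [0, 0, 0], "offset": [0, 0, 0.4], "grip": 1}, {"turn": [0, 0, 0], "offset": [0, 0, 0.4], "grip": 1}]'

```text
time: 0.93
position: [0.1679, -0.5252, 0.2277]
ee_rot: [0.002, 0.988, 0.154, -0.0]
force: [-0.5, -0.2, -0.3]
width: 0.0706
gripper_force: 0.0
```

The way is clear, with nothing above 60 mm.

Request:
arm_command --moves '[{"turn": [0, 0, 0], "offset": [0.15, 0.15, 0], "grip": 1}, {"turn": [0, 0, 0], "offset": [0.3, 0.3, 0], "grip": 1}, {"turn": [0, 0, 0], "offset": [0.45, 0.45, 0], "grip": 1}, {"turn": [0, 0, 0], "offset": [0.6, 0.6, 0], "grip": 1}, {"turn": [0, 0, 0], "offset": [0.8, 0.8, 0], "grip": 1}, {"turn": [0, 0, 0], "offset": [1, 1, 0], "grip": 1}]'

```text
time: 1.43
position: [0.2681, -0.4228, 0.2245]
ee_rot: [-0.0, 0.988, 0.154, -0.0]
force: [0.6, 0.0, 0.4]
width: 0.0309
gripper_force: 0.0
```

Request:
arm_command --moves '[{"turn": [0, 0, 0], "offset": [0.2, 0.2, 0], "grip": 1}, {"turn": [0, 0, 0], "offset": [0.4, 0.4, 0], "grip": 1}, {"turn": [0, 0, 0], "offset": [0.6, 0.6, 0], "grip": 1}, {"turn": [0, 0, 0], "offset": [0.8, 0.8, 0], "grip": 1}, {"turn": [0, 0, 0], "offset": [1, 1, 0], "grip": 1}]'

```text
time: 1.85
position: [0.3683, -0.3225, 0.2246]
ee_rot: [-0.0, 0.988, 0.154, -0.0]
force: [-0.1, -0.8, 0.2]
width: 0.0011
gripper_force: 0.0
```

Request:
arm_command --moves '[{"turn": [0, 0, 0], "offset": [0.2, 0.2, 0], "grip": 1}, {"turn": [0, 0, 0], "offset": [0.4, 0.4, 0], "grip": 1}, {"turn": [0, 0, 0], "offset": [0.6, 0.6, 0], "grip": 1}, {"turn": [0, 0, 0], "offset": [0.8, 0.8, 0], "grip": 1}, {"turn": [0, 0, 0], "offset": [1, 1, 0], "grip": 1}]'

```text
time: 2.27
position: [0.4683, -0.2225, 0.2246]
ee_rot: [-0.0, 0.988, 0.154, -0.0]
force: [0.4, 0.6, -0.0]
width: 0.0005
gripper_force: 0.0
```

Request:
arm_command --moves '[{"turn": [0, 0, 0], "offset": [0.2, 0.2, 0], "grip": 1}, {"turn": [0, 0, 0], "offset": [0.4, 0.4, 0], "grip": 1}, {"turn": [0, 0, 0], "offset": [0.6, 0.6, 0], "grip": 1}, {"turn": [0, 0, 0], "offset": [0.8, 0.8, 0], "grip": 1}, {"turn": [0, 0, 0], "offset": [1, 1, 0], "grip": 1}, {"turn": [0, 0, 0], "offset": [1, 1, 0], "grip": 1}]'

```text
time: 2.77
position: [0.5701, -0.1201, 0.2241]
ee_rot: [-0.001, 0.988, 0.156, 0.0]
force: [-0.5, 0.1, -0.4]
width: 0.0006
gripper_force: 0.0
```

Request:
arm_command --moves '[{"turn": [0, 0, 0], "offset": [0.13, 0.11, 0], "grip": 1}, {"turn": [0, 0, 0], "offset": [0.25, 0.23, 0], "grip": 1}, {"turn": [0, 0, 0], "offset": [0.25, 0.23, -0.2], "grip": 1}, {"turn": [0, 0, 0], "offset": [0.25, 0.23, -0.4], "grip": 1}, {"turn": [0, 0, 0], "offset": [0.25, 0.23, -0.6], "grip": 1}, {"turn": [0, 0, 0], "offset": [0.25, 0.23, -0.8], "grip": 1}, {"turn": [0, 0, 0], "offset": [0.25, 0.23, -0.8], "grip": 1}]'

```text
time: 3.35
position: [0.5892, -0.1002, 0.1403]
ee_rot: [-0.002, 0.988, 0.154, -0.004]
force: [-1.6, -0.0, -1.2]
width: 0.0005
gripper_force: 0.0
```

```bash
python3 - <<'E'
from h import *
p,d=grab_frame("scene")
cv2.imwrite("pics/s1.png",cv2.resize(p[100:300,200:460],(780,600),interpolation=cv2.INTER_CUBIC)[...,::-1]);print(observe()["position"])
E
```

```text
[ 0.59044476 -0.10056825  0.14266011]
```

View pics/s1.png

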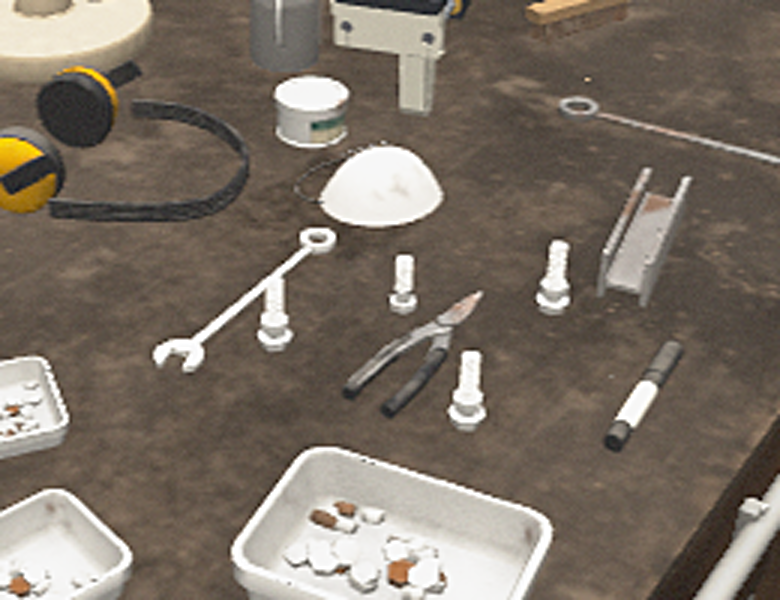

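The shut fingertips show at crop (415,112), above the bare bolt at (403,258), and all the bolts still stand. I'll check the reported TCP against its projection before descending.

```bash
python3 - <<'E'
from h import *
K,R,t=ci("scene")
for X in ([.5904,-.1006,.1427],[.594,-.098,.046]):
    q=K@(R@np.array(X)+t);u=q[:2]/q[2];print(u.round(1),((u-[200,100])*3).round(0))
print(observe()["position"], grip_point_offset if not callable(grip_point_offset) else grip_point_offset())
E
```

```text
[338.2 150. ] [414. 150.]
[334.4 186.7] [403. 260.]
[ 0.59044476 -0.10056825  0.14266011] -0.0188
```

```bash
python3 - <<'E'
from h import *
K,R,t=ci("scene")
p,d=grab_frame("scene")
cv2.imwrite("pics/s2.png",cv2.resize(p[85:195,290:390],(545,600),interpolation=cv2.INTER_CUBIC)[...,::-1])
for v in range(110,166,3): print(v,[world("scene",(u,v),d[v,u]).round(3).tolist() if d[v,u]>0 else None for u in (337,)])
print(observe()["position"])
E
```

```text
110 [[0.55, -0.024, 0.277]]
113 [[0.55, -0.024, 0.271]]
116 [[0.548, -0.022, 0.266]]
119 [[0.586, -0.083, 0.225]]
122 [[0.586, -0.083, 0.219]]
125 [[0.585, -0.082, 0.212]]
128 [[0.586, -0.084, 0.204]]
131 [[0.587, -0.086, 0.196]]
134 [[0.587, -0.088, 0.188]]
137 [[0.768, -0.382, 0.002]]
140 [[0.755, -0.362, 0.004]]
143 [[0.748, -0.351, 0.001]]
146 [[0.737, -0.333, 0.003]]
149 [[0.73, -0.323, 0.001]]
152 [[0.686, -0.252, 0.038]]
155 [[0.677, -0.239, 0.038]]
158 [[0.674, -0.234, 0.032]]
161 [[0.669, -0.226, 0.028]]
164 [[0.665, -0.22, 0.023]]
[ 0.5918133  -0.10099477  0.14458468]
```

View pics/s2.png

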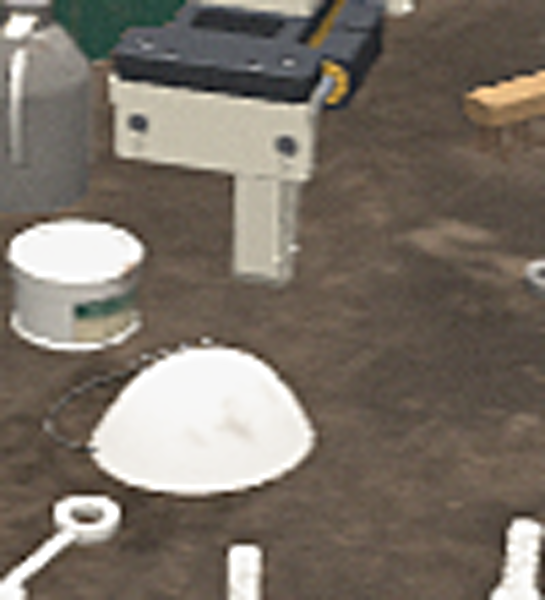

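The image and the reading disagree. Depth puts the fingertips at about z = 0.185, but the reported TCP z is 0.144. I'll let the arm settle and measure again before going lower.

Request:
arm_command --moves '[{"turn": [0, 0, 0], "offset": [0, 0, 0], "grip": 1}, {"turn": [0, 0, 0], "offset": [0, 0, 0], "grip": 1}, {"turn": [0, 0, 0], "offset": [0, 0, 0], "grip": 1}, {"turn": [0, 0, 0], "offset": [0, 0, 0], "grip": 1}, {"turn": [0, 0, 0], "offset": [0, 0, 0], "grip": 1}, {"turn": [0, 0, 0], "offset": [0, 0, 0], "grip": 1}]'

```text
time: 3.95
position: [0.5929, -0.1009, 0.1457]
ee_rot: [0.0, 0.988, 0.154, 0.0]
force: [-0.9, -0.6, -0.4]
width: 0.0005
gripper_force: 0.0
```

```bash
cat > tip.py <<'E'
from h import *
ci("scene");p,d=grab_frame("scene");np.savez("s_now.npz",p=p,d=d)
o=observe();P=np.array(o["position"])
K,R,t=ci("scene");v,u=np.mgrid[:400,:640];m=d>0
W=(R.T@(np.linalg.inv(K)@np.stack([u[m],v[m],np.ones(m.sum())])*d[m]-t[:,None])).T
q=W[np.linalg.norm(W[:,:2]-P[:2],axis=1)<.03]
lo=P[2]-.06
q=q[q[:,2]>.07]
print("t",o["time"],"pos",P.round(4),"q",np.round(o["q"],3))
print("column zmin",np.sort(q[:,2])[:8].round(3),"n",len(q))
for a in np.arange(q[:,2].min(),q[:,2].max(),.01):
    s=q[(q[:,2]>=a)&(q[:,2]<a+.01)]
    if len(s): print(round(a,3),len(s),s.min(0).round(3),s.max(0).round(3))
E
python3 tip.py
```

```text
t 4.0 pos [ 0.5928 -0.1008  0.1455] q [-0.354  0.377  1.466  0.     1.298  0.907]
column zmin [0.182 0.182 0.182 0.182 0.183 0.183 0.184 0.184] n 392
0.182 30 [ 0.584 -0.112  0.182] [ 0.601 -0.084  0.191]
0.192 47 [ 0.582 -0.11   0.192] [ 0.598 -0.081  0.201]
0.202 45 [ 0.581 -0.116  0.202] [ 0.598 -0.08   0.211]
0.212 48 [ 0.581 -0.114  0.212] [ 0.597 -0.08   0.221]
0.222 41 [ 0.58  -0.103  0.222] [ 0.598 -0.08   0.231]
0.232 3 [ 0.584 -0.084  0.232] [ 0.597 -0.08   0.232]
0.282 35 [ 0.564 -0.129  0.287] [ 0.582 -0.092  0.291]
0.292 16 [ 0.569 -0.128  0.292] [ 0.58  -0.091  0.301]
0.302 27 [ 0.567 -0.127  0.302] [ 0.58  -0.086  0.311]
0.312 34 [ 0.568 -0.12   0.312] [ 0.581 -0.084  0.321]
0.322 15 [ 0.57  -0.118  0.322] [ 0.58  -0.086  0.331]
0.332 6 [ 0.569 -0.1    0.332] [ 0.574 -0.084  0.335]
0.362 24 [ 0.563 -0.11   0.364] [ 0.6   -0.072  0.371]
0.372 21 [ 0.563 -0.109  0.372] [ 0.593 -0.071  0.376]
```

The camera puts the tip 37 mm above the reading, and the finger also leans outward slightly, which suggests a joint zero error. I'll go down part of the way, to a height that is safe whichever is right, and cross-check with the top camera.

Request:
arm_command --moves '[{"turn": [0, 0, 0], "offset": [0.01, 0.02, -0.15], "grip": 1}, {"turn": [0, 0, 0], "offset": [0.01, 0.02, -0.3], "grip": 1}, {"turn": [0, 0, 0], "offset": [0.01, 0.02, -0.45], "grip": 1}, {"turn": [0, 0, 0], "offset": [0.01, 0.02, -0.6], "grip": 1}, {"turn": [0, 0, 0], "offset": [0.01, 0.02, -0.7], "grip": 1}, {"turn": [0, 0, 0], "offset": [0.01, 0.02, -0.78], "grip": 1}, {"turn": [0, 0, 0], "offset": [0.01, 0.02, -0.78], "grip": 1}, {"turn": [0, 0, 0], "offset": [0.01, 0.02, -0.78], "grip": 1}]'

```text
time: 4.67
position: [0.5937, -0.0988, 0.0672]
ee_rot: [-0.0, 0.988, 0.154, -0.0]
force: [-0.2, -0.0, 0.1]
width: 0.0003
gripper_force: 0.0
```

```bash
python3 tip.py | head -6; python3 - <<'E'
from h import *
ci("top");ci("scene");K,R,t=ci("top");p,d=grab_frame("top")
s=np.load("s_now.npz")
def cl(c,d):
    K,R,t=ci(c);v,u=np.mgrid[:400,:640];m=d>0
    return (R.T@(np.linalg.inv(K)@np.stack([u[m],v[m],np.ones(m.sum())])*d[m]-t[:,None])).T
A=cl("top",d);B=cl("scene",s["d"])
f=lambda W:W[(W[:,2]>.12)&(W[:,0]>.2)]
from scipy.spatial import cKDTree
A,B=f(A),f(B[(B[:,0]<.75)&(B[:,1]<.2)])
dist,i=cKDTree(A).query(B);m=dist<.012
print("near pairs",m.sum(),"mean diff scene-top",np.median(B[m]-A[i[m]],axis=0).round(4), "dist pct",np.percentile(dist,[5,10,25]).round(4))
q=s["p"];cv2.imwrite("pics/s3.png",cv2.resize(q[110:230,275:405],(650,600),interpolation=cv2.INTER_CUBIC)[...,::-1])
E
```

```text
t 4.7167 pos [ 0.5942 -0.099   0.0678] q [-0.35   0.448  1.561 -0.     1.132  0.911]
column zmin [0.101 0.102 0.102 0.103 0.103 0.105 0.105 0.105] n 405
0.101 19 [ 0.584 -0.106  0.101] [ 0.603 -0.083  0.111]
0.111 39 [ 0.583 -0.112  0.112] [ 0.599 -0.079  0.121]
0.121 42 [ 0.583 -0.11   0.122] [ 0.598 -0.077  0.131]
0.131 38 [ 0.582 -0.108  0.131] [ 0.598 -0.077  0.141]
near pairs 2385 mean diff scene-top [ 0.0006  0.0006 -0.0001] dist pct [0.0037 0.0074 0.0223]
```

View pics/s3.png

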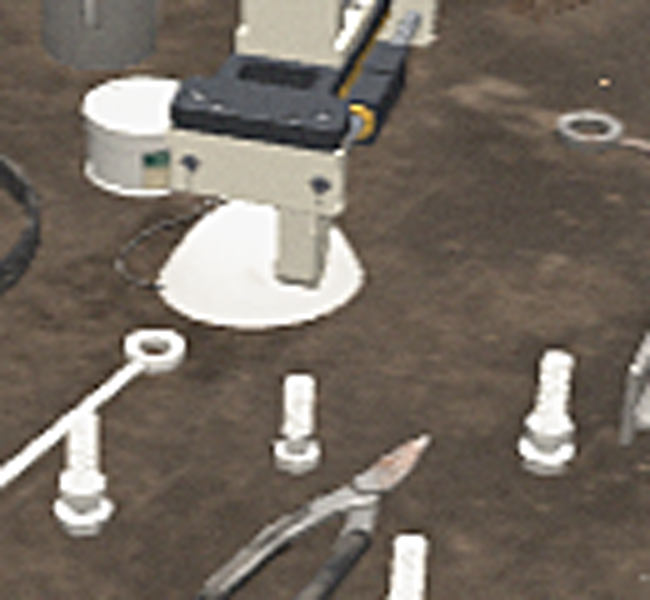

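The crop shows the fingertips at (303,285) and the bare bolt's tip at (298,378), a gap of about 50 mm. The top and scene clouds agree to 1 mm at gripper height, so the reported z is about 34 mm too low and I'll go by the cameras. I'll drop another 20 mm and hold.

Request:
arm_command --moves '[{"turn": [0, 0, 0], "offset": [0, 0, -0.1], "grip": 1}, {"turn": [0, 0, 0], "offset": [0, 0, -0.2], "grip": 1}, {"turn": [0, 0, 0], "offset": [0, 0, -0.2], "grip": 1}, {"turn": [0, 0, 0], "offset": [0, 0, -0.2], "grip": 1}, {"turn": [0, 0, 0], "offset": [0, 0, -0.2], "grip": 1}, {"turn": [0, 0, 0], "offset": [0, 0, -0.2], "grip": 1}]'

```text
time: 5.27
position: [0.5939, -0.0989, 0.0474]
ee_rot: [0.0, 0.988, 0.154, 0.0]
force: [0.2, 0.5, -0.2]
width: 0.0002
gripper_force: 0.0
```

```bash
sed -i 's/q\[:,2\]>.07\]/q[:,2]>.058]/' tip.py; python3 tip.py | head -6; python3 - <<'E'
from h import *
q=np.load("s_now.npz")["p"];cv2.imwrite("pics/s4.png",cv2.resize(q[110:230,275:405],(650,600),interpolation=cv2.INTER_CUBIC)[...,::-1])
E
```

```text
t 5.3167 pos [ 0.594  -0.0989  0.0476] q [-0.35   0.47   1.582  0.     1.089  0.911]
column zmin [0.081 0.083 0.085 0.086 0.087 0.088 0.088 0.088] n 407
0.081 16 [ 0.584 -0.109  0.081] [ 0.599 -0.084  0.091]
0.091 35 [ 0.583 -0.108  0.092] [ 0.6   -0.079  0.101]
0.101 43 [ 0.582 -0.115  0.102] [ 0.6   -0.078  0.111]
0.111 36 [ 0.583 -0.094  0.112] [ 0.6   -0.078  0.12 ]
```

View pics/s4.png

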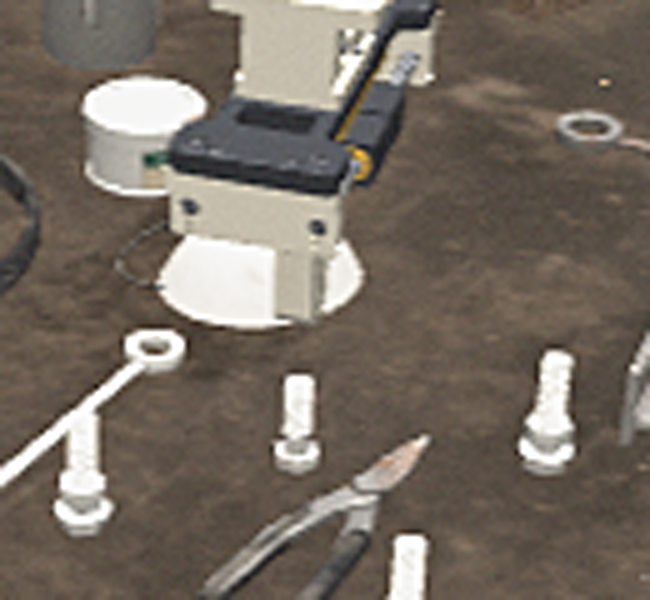

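The fingertips at crop (298,320) are straight above the bolt tip at (298,378), about 35 mm clear, and all the bolts still stand. I'll hold here for more than two seconds.

Request:
arm_command --moves '[{"turn": [0, 0, 0], "offset": [0, 0, -0.03], "grip": 1}, {"turn": [0, 0, 0], "offset": [0, 0, -0.03], "grip": 1}, {"turn": [0, 0, 0], "offset": [0, 0, -0.03], "grip": 1}, {"turn": [0, 0, 0], "offset": [0, 0, -0.03], "grip": 1}, {"turn": [0, 0, 0], "offset": [0, 0, -0.03], "grip": 1}, {"turn": [0, 0, 0], "offset": [0, 0, -0.03], "grip": 1}, {"turn": [0, 0, 0], "offset": [0, 0, -0.03], "grip": 1}, {"turn": [0, 0, 0], "offset": [0, 0, -0.03], "grip": 1}]'

```text
time: 5.98
position: [0.5937, -0.0988, 0.0443]
ee_rot: [0.0, 0.988, 0.154, 0.0]
force: [-0.0, 0.9, -1.1]
width: 0.0005
gripper_force: 0.0
```

Request:
arm_command --moves '[{"turn": [0, 0, 0], "offset": [0, 0, 0], "grip": 1}, {"turn": [0, 0, 0], "offset": [0, 0, 0], "grip": 1}, {"turn": [0, 0, 0], "offset": [0, 0, 0], "grip": 1}, {"turn": [0, 0, 0], "offset": [0, 0, 0], "grip": 1}, {"turn": [0, 0, 0], "offset": [0, 0, 0], "grip": 1}, {"turn": [0, 0, 0], "offset": [0, 0, 0], "grip": 1}, {"turn": [0, 0, 0], "offset": [0, 0, 0], "grip": 1}, {"turn": [0, 0, 0], "offset": [0, 0, 0], "grip": 1}]'

```text
time: 6.65
position: [0.5937, -0.0988, 0.0443]
ee_rot: [0.0, 0.988, 0.154, 0.0]
force: [0.5, 0.1, -0.3]
width: 0.0004
gripper_force: 0.0
```

Request:
arm_command --moves '[{"turn": [0, 0, 0], "offset": [0, 0, 0], "grip": 1}, {"turn": [0, 0, 0], "offset": [0, 0, 0], "grip": 1}, {"turn": [0, 0, 0], "offset": [0, 0, 0], "grip": 1}, {"turn": [0, 0, 0], "offset": [0, 0, 0], "grip": 1}, {"turn": [0, 0, 0], "offset": [0, 0, 0], "grip": 1}, {"turn": [0, 0, 0], "offset": [0, 0, 0], "grip": 1}, {"turn": [0, 0, 0], "offset": [0, 0, 0], "grip": 1}, {"turn": [0, 0, 0], "offset": [0, 0, 0], "grip": 1}]'

```text
time: 7.32
position: [0.5937, -0.0988, 0.0442]
ee_rot: [-0.0, 0.988, 0.154, -0.0]
force: [-0.5, 0.8, -0.4]
width: 0.0008
gripper_force: 0.0
```

Request:
arm_command --moves '[{"turn": [0, 0, 0], "offset": [0, 0, 0], "grip": 1}, {"turn": [0, 0, 0], "offset": [0, 0, 0], "grip": 1}, {"turn": [0, 0, 0], "offset": [0, 0, 0], "grip": 1}, {"turn": [0, 0, 0], "offset": [0, 0, 0], "grip": 1}, {"turn": [0, 0, 0], "offset": [0, 0, 0], "grip": 1}, {"turn": [0, 0, 0], "offset": [0, 0, 0], "grip": 1}, {"turn": [0, 0, 0], "offset": [0, 0, 0], "grip": 1}, {"turn": [0, 0, 0], "offset": [0, 0, 0], "grip": 1}]'

```text
time: 7.98
position: [0.5937, -0.0988, 0.0442]
ee_rot: [-0.0, 0.988, 0.154, -0.0]
force: [-0.3, 0.1, -0.3]
width: 0.0005
gripper_force: 0.0
```

Request:
arm_command --moves '[{"turn": [0, 0, 0], "offset": [0, 0, 0.2], "grip": 1}, {"turn": [0, 0, 0], "offset": [0, 0, 0.4], "grip": 1}, {"turn": [0, 0, 0], "offset": [0, 0, 0.6], "grip": 1}, {"turn": [0, 0, 0], "offset": [0, 0, 0.8], "grip": 1}, {"turn": [0, 0, 0], "offset": [0, 0, 1], "grip": 1}, {"turn": [0, 0, 0], "offset": [0, 0, 1], "grip": 1}, {"turn": [0, 0, 0], "offset": [0, 0, 1], "grip": 1}]'

```text
time: 8.57
position: [0.5945, -0.099, 0.1453]
ee_rot: [0.001, 0.988, 0.154, 0.001]
force: [0.2, -0.4, 0.3]
width: 0.0006
gripper_force: 0.0
```

Request:
arm_command --moves '[{"turn": [0, 0, 0], "offset": [0, 0, 0.2], "grip": 1}, {"turn": [0, 0, 0], "offset": [0, 0, 0.4], "grip": 1}, {"turn": [0, 0, 0], "offset": [0.04, 0.2, 0.5], "grip": 1}, {"turn": [0, 0, 0], "offset": [0.08, 0.4, 0.5], "grip": 1}, {"turn": [0, 0, 0], "offset": [0.12, 0.6, 0.5], "grip": 1}, {"turn": [0, 0, 0], "offset": [0.16, 0.8, 0.5], "grip": 1}, {"turn": [0, 0, 0], "offset": [0.2, 1, 0.5], "grip": 1}]'

```text
time: 9.15
position: [0.6129, 0.0021, 0.1922]
ee_rot: [-0.0, 0.988, 0.154, -0.001]
force: [0.6, -1.0, -0.2]
width: 0.0006
gripper_force: 0.0
```

Request:
arm_command --moves '[{"turn": [0, 0, 0], "offset": [0, 0.25, 0], "grip": 1}, {"turn": [0, 0, 0], "offset": [0, 0.5, 0], "grip": 1}, {"turn": [0, 0, 0], "offset": [0, 0.75, 0], "grip": 1}, {"turn": [0, 0, 0], "offset": [0, 1, 0], "grip": 1}]'

```text
time: 9.48
position: [0.6126, 0.1023, 0.192]
ee_rot: [-0.0, 0.988, 0.154, -0.002]
force: [0.6, -0.2, 0.9]
width: 0.0007
gripper_force: 0.0
```

Request:
arm_command --moves '[{"turn": [0, 0, 0], "offset": [0, 0.25, 0], "grip": 1}, {"turn": [0, 0, 0], "offset": [0, 0.5, 0], "grip": 1}, {"turn": [0, 0, 0], "offset": [0, 0.75, 0], "grip": 1}, {"turn": [0, 0, 0], "offset": [0, 1, 0], "grip": 1}]'

```text
time: 9.82
position: [0.6126, 0.2023, 0.192]
ee_rot: [-0.0, 0.988, 0.154, -0.002]
force: [0.5, 0.1, 0.2]
width: 0.0006
gripper_force: 0.0
```

Request:
arm_command --moves '[{"turn": [0, 0, 0], "offset": [0, 0.25, 0], "grip": 1}, {"turn": [0, 0, 0], "offset": [0, 0.5, 0], "grip": 1}, {"turn": [0, 0, 0], "offset": [0, 0.75, 0], "grip": 1}, {"turn": [0, 0, 0], "offset": [0, 1, 0], "grip": 1}, {"turn": [0, 0, 0], "offset": [0, 1, 0], "grip": 1}, {"turn": [0, 0, 0], "offset": [0, 1, 0], "grip": 1}]'

```text
time: 10.32
position: [0.6125, 0.3022, 0.1919]
ee_rot: [0.0, 0.988, 0.155, -0.002]
force: [-0.9, -0.1, -0.9]
width: 0.0006
gripper_force: 0.0
```

```bash
python3 tip.py | head -6
```

```text
t 10.3667 pos [0.6129 0.301  0.1922] q [ 2.940e-01  5.000e-01  1.161e+00 -1.000e-03  1.484e+00  1.554e+00]
column zmin [0.227 0.227 0.228 0.228 0.228 0.228 0.229 0.229] n 1422
0.227 60 [0.601 0.288 0.227] [0.617 0.32  0.237]
0.237 109 [0.6   0.287 0.237] [0.618 0.322 0.247]
0.247 118 [0.6   0.286 0.247] [0.618 0.322 0.257]
0.257 115 [0.599 0.288 0.257] [0.617 0.322 0.267]
```

Request:
arm_command --moves '[{"turn": [0, 0, 0], "offset": [0, 0, -0.2], "grip": 1}, {"turn": [0, 0, 0], "offset": [0, 0, -0.4], "grip": 1}, {"turn": [0, 0, 0], "offset": [0, 0, -0.6], "grip": 1}, {"turn": [0, 0, 0], "offset": [0, 0, -0.8], "grip": 1}, {"turn": [0, 0, 0], "offset": [0, 0, -1], "grip": 1}, {"turn": [0, 0, 0], "offset": [0, 0, -1], "grip": 1}, {"turn": [0, 0, 0], "offset": [0, 0, -1], "grip": 1}]'

```text
time: 10.95
position: [0.6128, 0.2995, 0.0928]
ee_rot: [0.0, 0.988, 0.154, -0.002]
force: [0.8, 0.2, 0.1]
width: 0.0006
gripper_force: 0.0
```

Request:
arm_command --moves '[{"turn": [0, 0, 0], "offset": [0, 0, -0.15], "grip": 1}, {"turn": [0, 0, 0], "offset": [0, 0, -0.3], "grip": 1}, {"turn": [0, 0, 0], "offset": [0, 0, -0.45], "grip": 1}, {"turn": [0, 0, 0], "offset": [0, 0, -0.55], "grip": 1}, {"turn": [0, 0, 0], "offset": [0, 0, -0.6], "grip": 1}, {"turn": [0, 0, 0], "offset": [0, 0, -0.6], "grip": 1}, {"turn": [0, 0, 0], "offset": [0, 0, -0.6], "grip": 1}]'

```text
time: 11.53
position: [0.6143, 0.3012, 0.0352]
ee_rot: [-0.0, 0.988, 0.154, 0.001]
force: [0.3, 0.2, 0.7]
width: 0.0004
gripper_force: 0.0
```

```bash
sed -i 's/>.058/>.045/' tip.py; python3 tip.py | head -6; python3 - <<'E'
from h import *
q=np.load("s_now.npz")["p"];cv2.imwrite("pics/s5.png",cv2.resize(q[160:340,120:420],(800,480),interpolation=cv2.INTER_CUBIC)[...,::-1])
E
```

```text
t 11.5833 pos [0.6146 0.3013 0.0355] q [0.293 0.612 1.364 0.    1.163 1.554]
column zmin [0.07  0.071 0.071 0.072 0.072 0.073 0.073 0.073] n 824
0.07 34 [0.603 0.287 0.07 ] [0.611 0.313 0.08 ]
0.08 73 [0.603 0.288 0.08 ] [0.62  0.319 0.09 ]
0.09 83 [0.602 0.285 0.09 ] [0.619 0.32  0.1  ]
0.1 80 [0.602 0.286 0.1  ] [0.619 0.321 0.11 ]
```

View pics/s5.png

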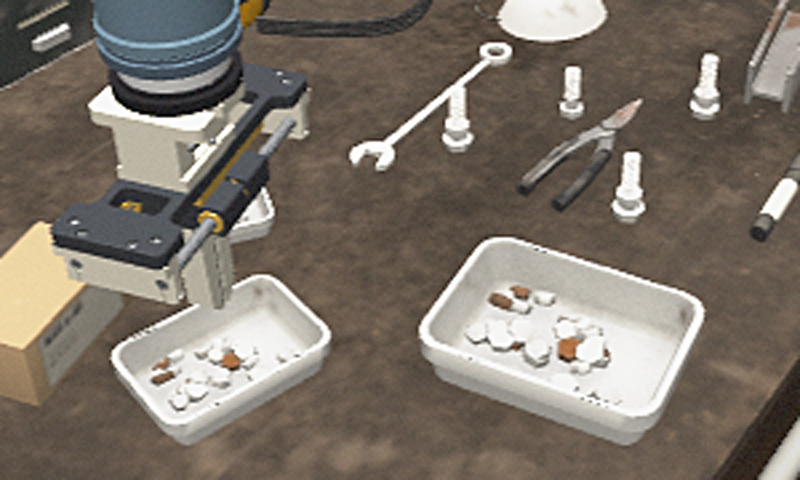

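The crop shows the fingertips at (208,305) over the middle tray, about 40 mm above the rim. All the bolts still stand and nothing has been touched. I'll lower 10 mm and hold.

Request:
arm_command --moves '[{"turn": [0, 0, 0], "offset": [0, 0, -0.05], "grip": 1}, {"turn": [0, 0, 0], "offset": [0, 0, -0.1], "grip": 1}, {"turn": [0, 0, 0], "offset": [0, 0, -0.1], "grip": 1}, {"turn": [0, 0, 0], "offset": [0, 0, -0.1], "grip": 1}, {"turn": [0, 0, 0], "offset": [0, 0, -0.1], "grip": 1}, {"turn": [0, 0, 0], "offset": [0, 0, -0.1], "grip": 1}, {"turn": [0, 0, 0], "offset": [0, 0, -0.1], "grip": 1}, {"turn": [0, 0, 0], "offset": [0, 0, -0.1], "grip": 1}]'

```text
time: 12.25
position: [0.6138, 0.3012, 0.0244]
ee_rot: [-0.0, 0.988, 0.154, 0.0]
force: [-0.0, -0.1, 1.2]
width: 0.0002
gripper_force: 0.0
```

Request:
arm_command --moves '[{"turn": [0, 0, 0], "offset": [0, 0, 0], "grip": 1}, {"turn": [0, 0, 0], "offset": [0, 0, 0], "grip": 1}, {"turn": [0, 0, 0], "offset": [0, 0, 0], "grip": 1}, {"turn": [0, 0, 0], "offset": [0, 0, 0], "grip": 1}, {"turn": [0, 0, 0], "offset": [0, 0, 0], "grip": 1}, {"turn": [0, 0, 0], "offset": [0, 0, 0], "grip": 1}, {"turn": [0, 0, 0], "offset": [0, 0, 0], "grip": 1}, {"turn": [0, 0, 0], "offset": [0, 0, 0], "grip": 1}]'

```text
time: 12.92
position: [0.6137, 0.3012, 0.0242]
ee_rot: [0.0, 0.988, 0.154, -0.0]
force: [0.2, 0.1, 0.3]
width: 0.0004
gripper_force: 0.0
```

Request:
arm_command --moves '[{"turn": [0, 0, 0], "offset": [0, 0, 0], "grip": 1}, {"turn": [0, 0, 0], "offset": [0, 0, 0], "grip": 1}, {"turn": [0, 0, 0], "offset": [0, 0, 0], "grip": 1}, {"turn": [0, 0, 0], "offset": [0, 0, 0], "grip": 1}, {"turn": [0, 0, 0], "offset": [0, 0, 0], "grip": 1}, {"turn": [0, 0, 0], "offset": [0, 0, 0], "grip": 1}, {"turn": [0, 0, 0], "offset": [0, 0, 0], "grip": 1}, {"turn": [0, 0, 0], "offset": [0, 0, 0], "grip": 1}]'

```text
time: 13.58
position: [0.6137, 0.3012, 0.0243]
ee_rot: [-0.0, 0.988, 0.154, -0.0]
force: [0.1, 0.4, -0.1]
width: 0.0002
gripper_force: 0.0
```

Request:
arm_command --moves '[{"turn": [0, 0, 0], "offset": [0, 0, 0], "grip": 1}, {"turn": [0, 0, 0], "offset": [0, 0, 0], "grip": 1}, {"turn": [0, 0, 0], "offset": [0, 0, 0], "grip": 1}, {"turn": [0, 0, 0], "offset": [0, 0, 0], "grip": 1}, {"turn": [0, 0, 0], "offset": [0, 0, 0], "grip": 1}, {"turn": [0, 0, 0], "offset": [0, 0, 0], "grip": 1}, {"turn": [0, 0, 0], "offset": [0, 0, 0], "grip": 1}, {"turn": [0, 0, 0], "offset": [0, 0, 0], "grip": 1}]'

```text
time: 14.25
position: [0.6137, 0.3012, 0.0242]
ee_rot: [0.0, 0.988, 0.154, 0.0]
force: [-0.7, 0.8, -0.3]
width: 0.0005
gripper_force: 0.0
```

```bash
python3 tip.py | head -4; python3 -c "
from station import *
print(finish_job())"
```

```text
t 14.3 pos [0.6137 0.3012 0.0242] q [0.293 0.623 1.375 0.    1.144 1.554]
column zmin [0.058 0.06  0.061 0.062 0.062 0.062 0.062 0.063] n 826
0.058 25 [0.603 0.29  0.058] [0.611 0.312 0.068]
0.068 71 [0.602 0.288 0.068] [0.619 0.32  0.078]
the job is handed in; nothing more can be done
None
```

The job is handed in, with no verdict returned: the arm pointed at the bare bolt and then the middle tray for over two seconds each, about 30 mm above each by the cameras, and touched nothing I could see or feel; I set heights by the cameras because the reported TCP height read about 35 mm too low.

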